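# Reset the tripped interlock with the key

### The arm

A 6-joint arm with a two-finger parallel gripper is mounted at the origin on the work surface. World frame = base frame: x ahead of the robot, y to its left, z up, the work surface at z = 0. Lengths are in m, angles in rad, forces in N, time in s.
With the tool pointing down it reaches from about 0.15 to 0.775 m from the base axis. Payload 6.1 kg.
Tool frame: the origin (TCP) lies at the very end of the fingers, on their centre line; the grasp point (between the pads) lies 19 mm behind it (ctrl.pinch_z is the distance from the TCP to the grasp point, in m); z points along the fingers, y is the line along which they close (so a half turn about z gives the same grasp; the last joint's range is limited). The gripper opens to 85 mm and grips with 20 to 120 N. Pads are 22 mm wide; open, the fingers measure 114 mm over their backs; the gripper's body (76 mm by 85 mm) begins 54 mm behind the grasp point. The pads swing forward as they close: fully open they stand 13 mm farther back than shut.
Start: joints at [1.31, 0.126, -0.04, 1.405, 0, 1.571], TCP at [0.135, 0.507, 0.231] pointing down, gripper open.
Joint ranges: [-2.72, 2.72], [-0.95, 1.95], [-1.27, 1.35], [-1.78, 2.02], [-1.46, 1.47], [-3.14, 3.14]. Speed limits (rad/s): [2.39, 2.39, 3.01, 3.14, 3.14, 3.14].

### API

Orientations are given as a unit quaternion [x, y, z, w].
In Python, from cell import ctrl gives the robot as it stands. The module is installed in compiled form; this text tells all that it offers.
- The arm moves only by the tool step_arm, never from a script. Its argument "increments" is a list of rows, each a list of 5 numbers: the closure, from -1 (fully open) to 1 (shut), so that 0 is half open, then the shift along the world's x, y, z normalised to -1 to 1, where 1 is 300 mm, then the turn about the world's z normalised to -1 to 1, where 1 is 360 degrees. In form: [[gripper, dx, dy, dz, twist], ...]. A call has 1 to 5 rows; each row is the pose to reach, as a shift and turn from the pose commanded when the call began, turning the shorter way round; what a row does not reach only later rows make up. A row lasts 1/12 s, in which the tool goes at most 41.7 mm and 7.16 degrees, less where a joint would pass 70% of its speed; a pose out of reach is approached as far as the arm can. A call with a number of a shift or a turn outside -1 to 1 is refused whole. A call with a gripper value outside its range is refused whole. The fingers move at their own pace and stop on an object; "newtons" is the grip in N (left out, the last holds). Time passes only in rows, so rows that repeat a pose let the fingers close. It gives the time, the measured TCP pose, the force, the opening and the grip force at its end, in the units of the state.
- ctrl.read_state(): the state, without advancing time (a new reading comes with each control period).
- ctrl.get_image(name): name is "side" or "top" or "wrist"; returns the picture (420x560x3 uint8, red, green, blue); there is no depth.
- ctrl.camera_info(name): a dict with "vfov" (degrees; the focal length in pixels is half the picture's height over the tangent of half this angle, whatever the lens; pixels are square), "cx", "cy" (the principal point, pixels), "rvec" (rotation vector, rad) and "tvec" (3), from world to camera coordinates, as OpenCV has them; the wrist camera has in their place "mount" (4x4, takes a point from camera to tool coordinates, whose origin is the TCP and whose axes are the flange's). Camera axes: x right, y down, z forward; pixel columns grow to the right and rows downward; lengths in m; the calibration is good to about 2 mm. A picture is of the moment at which its call begins: read the wrist's pose just before it. camera_info takes no time and is no camera call.
- ctrl.close_job(): hands the job in; it is judged then, once.
The state is a dict: "time_s": time; "q": joint angles; "qvel": joint speeds; "joint_torque": joint torques, N m; "ee_pos": TCP position; "ee_rot": TCP orientation; "contact_force": force on the tool from outside, world axes, zero at the start; "torque": the same for the moment, N m; "finger_gap": finger opening in m; "grip_force": force on a finger pad.
Only numpy, scipy, OpenCV 4.12 (cv2) and the standard library are available. Lean on these libraries where they do the work, as an engineer would, in place of code of your own. Each camera call takes 0.05 s, during which the arm holds its last target. There are 200 camera calls.

### The job

The battery rig's interlock unit has tripped. Take the red key from its parking block, push it fully home in the unit's key switch, turn it clockwise as far as its stop and back home, then withdraw it and set it back upright in the parking block without dropping it. The switch's plate may have been clamped a little to either side in its slots, so feel for the keyhole and the stops and never force the key; leave the emergency stop, the meter and the cell holder alone.

Things in the scene. Friction and masses are not known exactly. Their poses are not given: they have to be found in the camera images.
- key: Red-handled isolator key, upright in the parking block, about 45 g. Origin: centre of the tip's end; z runs up the shank to the handle. Steel shank dia 11 mm, z 0 to 18 (0.5 mm tip chamfer); two side lugs make a bar 20 mm along the key's x by 5 mm along y, z 1 to 8. Red flange dia 30 mm, z 18 to 22. A half turn about z gives the same key.
- key_grip (a point): Grip point of the key, 45 mm above its tip, axes as the key's. The flat red handle here is 38 mm wide along x, 10 mm thick along y, and reaches from z 22 to z 60 mm above the tip: grip it across its 10 mm thickness, fingertips above the flange. In the switch, contact loads on the key of over 30 N in all force it.
- unit: Grey steel interlock unit, 160 mm deep (x), 250 mm wide (y), 75 mm high, fixed to the bench. Origin: centre of its underside; z up. On its top are the key switch (towards +y) and, 125 mm from it (towards -y), the red emergency stop.
- cutout (a point): Nominal switch centre at the height of the switch plate's top face (4 mm over the unit's top), axes as the unit's. The aluminium plate (68 by 52 mm) with the keyhole in its middle is clamped through slots along x: it may sit up to 8 mm off this point either way along x (not in y, not turned); only feel or sight tells. It slips at about 8 N sideways; pressed, it sinks 1 mm per 4 N, at most 4 mm.
- core (a joint): Angle of the switch core, rad: 0 at home, growing clockwise seen from above to a solid stop at about 1.4 (80 degrees); solid stop also at 0. Stays where left, takes about 0.04 N m; the key has about 0.1 rad of play each way. At a stop the gasket gives 0.1 rad per 0.25 N m; over 0.2 N m forces the key. Away from home the lugs are trapped under the plate.
- keyway (a point): Nominal point 18 mm under cutout that the tip reaches when fully home, flange resting on the plate (axes as the unit's). Keyhole: a 12.5 (x) by 13 mm (y) opening for the shank, crossed by a slot 22 mm long in x and 7 mm wide in y for the lugs, through 6 mm of plate; the core below, from 8 mm depth on, has the same slot when home.
- park: Black parking block, 68 mm square, 40 mm high, fixed to the bench. Origin: centre of its underside; z up.
- park_mouth (a point): Centre of the block's top face and of its square hole, 23.6 mm wide along the block's x and y, 32 mm deep. The parked key's flange rests on the top face, its tip 18 mm below, at any yaw.
- estop (a joint): Travel of the emergency stop, a red push button 36 mm across on a black housing on the unit's top, in m: 0 untouched, 0.006 fully pressed.
- meter: Yellow and black hand multimeter lying face up, loose, 80 mm (x) by 160 mm (y), 46 mm high over its dial. Origin: centre of its underside.
- cells: Black holder with six upright blue and green battery cells, loose, 75 mm (x) by 110 mm (y), 79 mm high in all. Origin: centre of its underside.

How it is judged:
By the outcome, as a careful person would: the job done as asked, in the order asked, and still so for the second after the job is handed in, with the robot touching nothing.
It also fails if it takes over 72 s, if anything falls off the work surface, if the arm or the gripper's body presses on something with over 40 N, if the wrist force passes 120 N, or if a joint passes its speed limit or range.

## Working session

There is one attempt and no reset: what is moved stays moved. The work goes in short steps, Python scripts to look and compute and a tool call to move; the robot and the scene stay as the last step left them, time stands still between calls to the robot, and variables do not carry over. Pictures are saved under pics/ and viewed, at most 10 in all, crops included, and the job is handed in when it is done.

Besides the shell and the picture viewer there is one more tool, called after "Call:" as name(argument=value, ...), one argument or row to a line, values as JSON. step_arm: Moves the arm, as the interface text tells. Scaled input: -1 to 1 covers 300 mm each way for a shift and 360 degrees each way for a turn. Its arguments: {"type":"object","properties":{"increments":{"type":"array"},"newtons":{"type":"number"}},"required":["increments"]}

```bash
mkdir -p pics; python3 - <<'E'
from cell import ctrl
import cv2,json
s=ctrl.read_state()
print({k:(v if not hasattr(v,'tolist') else v.tolist()) for k,v in s.items()}, ctrl.pinch_z)
for n in("side","top","wrist"):
    print(n,ctrl.camera_info(n)); cv2.imwrite(f"pics/{n}0.png",ctrl.get_image(n)[:,:,::-1])
E
```

```text
{'time_s': 0.0, 'q': [1.3099742513880681, 0.12639962908807112, -0.040632172814554196, 1.4053745501891073, 9.95856230274874e-06, 1.5708205979486083], 'qvel': [-0.001978283536524573, 0.0005934620752038417, 0.0026217390397161797, 0.0013657717855279617, -0.00013042940517190183, 0.0008239734510447473], 'joint_torque': [0.001871449567261152, -43.59102487564087, 35.292688608169556, 0.01747257832903415, 0.00021245842162898043, 3.5066944015227364e-07], 'ee_pos': [0.13527683892438272, 0.5068522969320102, 0.23050709629283628], 'ee_rot': [0.13005369533153907, 0.9915066254244568, -0.0007975306340578128, -0.00010961252242937326], 'contact_force': [0.42680852224959653, -1.0436130020407164, 1.1142778877810997], 'torque': [0.00699733444528112, -0.025360690829104273, 0.05171199649378463], 'grip_force': 0.0, 'finger_gap': 0.08545013478494905} 0.0187
side {'vfov': 57.933558386500096, 'cx': 277.4546763414648, 'cy': 211.22383465582965, 'rvec': array([ 2.02214458, -0.60215149,  0.3604121 ]), 'tvec': array([-0.43662509,  0.2229    ,  0.65849284])}
top {'vfov': 56.79295329415289, 'cx': 281.87268802745615, 'cy': 212.14702423192765, 'rvec': array([ 2.22986071, -2.16735644,  0.10055632]), 'tvec': array([-0.02095784,  0.53573727,  0.85008325])}
wrist {'vfov': 67.081867120489, 'cx': 278.5394502012516, 'cy': 210.75635573604097, 'mount': array([[ 3.98575158e-04, -9.65292957e-01, -2.61169195e-01,
         6.54152380e-02],
       [ 9.99999772e-01,  2.42234063e-04,  6.30810353e-04,
         4.49956002e-04],
       [-5.45652716e-04, -2.61169387e-01,  9.65292833e-01,
        -1.42110407e-01],
       [ 0.00000000e+00,  0.00000000e+00,  0.00000000e+00,
         1.00000000e+00]])}
```

View pics/top0.png

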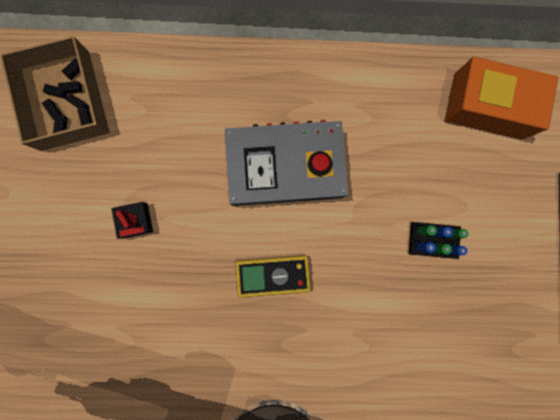

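View pics/side0.png

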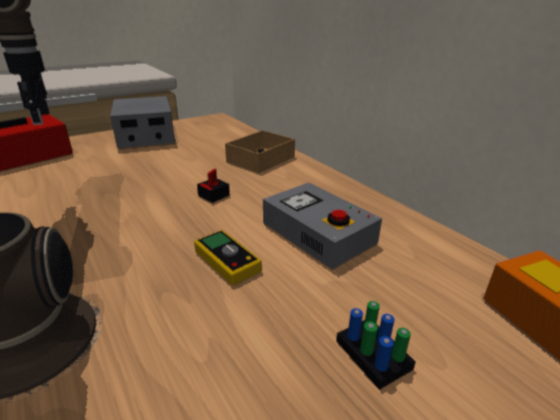

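The top view shows the parking block with the red key at about (132,220), the unit with plate and keyhole at (261,170), and the e-stop at (320,163). The meter is at (273,276) and the cells at (437,240). The side view agrees, with the handle standing upright at (212,178).

```bash
cat > h.py <<'E'
import numpy as np,cv2
from scipy.spatial.transform import Rotation as R
from cell import ctrl
def cam(n,s=None):
    i=ctrl.camera_info(n); f=210/np.tan(np.radians(i["vfov"]/2)); K=(f,i["cx"],i["cy"])
    if n=="wrist":
        s=s or ctrl.read_state(); T=np.eye(4); T[:3,:3]=R.from_quat(s["ee_rot"]).as_matrix(); T[:3,3]=s["ee_pos"]
        M=T@i["mount"]; return K,M[:3,:3],M[:3,3]
    r=R.from_rotvec(i["rvec"]).as_matrix(); return K,r.T,-r.T@i["tvec"]
def ray(c,u,v,z):
    (f,cx,cy),Rm,o=c; d=Rm@np.array([(u-cx)/f,(v-cy)/f,1]); return o+d*(z-o[2])/d[2]
def proj(c,p):
    (f,cx,cy),Rm,o=c; q=Rm.T@(np.array(p)-o); return np.array([f*q[0]/q[2]+cx,f*q[1]/q[2]+cy])
def snap(n,name):
    s=ctrl.read_state(); im=ctrl.get_image(n)[:,:,::-1].copy(); cv2.imwrite(f"pics/{name}.png",im); return cam(n,s),im
def brief():
    s=ctrl.read_state(); print(round(s["time_s"],2),np.round(s["ee_pos"],4),"yaw",np.round(np.degrees(R.from_quat(s["ee_rot"]).as_matrix()[:2,1]),0),np.round(s["contact_force"],1),np.round(s["torque"],2))
E
python3 - <<'E'
from h import *
c=cam("top"); print("cam",c[2])
for n,u,v,z in[("plate",261,170,.079),("estop",320,163,.1),("u1",225,128,.075),("u2",342,122,.075),("u3",348,192,.075),("u4",232,204,.075),("p1",113,207,.04),("p2",149,203,.04),("p3",118,238,.04),("p4",152,234,.04),("handle",125,217,.06),("meter",273,276,.04),("cells",437,240,.08)]:
    print(n,np.round(ray(c,u,v,z)[:2],4))
E
```

```text
cam [0.47754579 0.0144824  0.8842146 ]
plate [0.619  0.0418]
estop [ 0.6336 -0.079 ]
u1 [0.7068 0.1206]
u2 [ 0.7284 -0.1271]
u3 [ 0.5788 -0.1424]
u4 [0.5462 0.1   ]
p1 [0.5351 0.3593]
p2 [0.5461 0.2828]
p3 [0.4687 0.345 ]
p4 [0.4793 0.273 ]
handle [0.5134 0.325 ]
meter [0.3963 0.0101]
cells [ 0.4832 -0.3295]
```

View pics/wrist0.png

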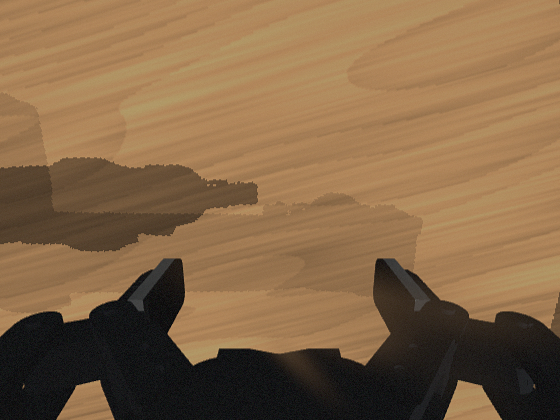

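Empty wrist view, only wood. Moving over the parking block.

Call:
step_arm(
  increments=[
    [-1,0.6,-0.32,-0.05,0],
    [-1,0.6,-0.32,-0.05,0],
    [-1,0.6,-0.32,-0.05,0],
    [-1,0.6,-0.32,-0.05,0],
    [-1,0.6,-0.32,-0.05,0],
  ],
)

```text
time_s: 0.57
ee_pos: [0.3169, 0.4098, 0.2159]
ee_rot: [0.13, 0.992, -0.0, 0.0]
contact_force: [-0.4, 0.8, -0.4]
finger_gap: 0.0854
grip_force: 0.0
```

Call:
step_arm(
  increments=[
    [-1,0.63,-0.32,-0.05,0],
    [-1,0.63,-0.32,-0.05,0],
    [-1,0.63,-0.32,-0.05,0],
    [-1,0.63,-0.32,-0.05,0],
    [-1,0.63,-0.32,-0.05,0],
  ],
)

```text
time_s: 0.98
ee_pos: [0.5022, 0.3157, 0.2012]
ee_rot: [0.13, 0.991, -0.0, -0.0]
contact_force: [1.2, 0.8, 0.7]
finger_gap: 0.085
grip_force: 0.0
```

Call:
step_arm(
  increments=[
    [-1,0,0,0,0],
    [-1,0,0,0,0],
    [-1,0,0,0,0],
  ],
)

```text
time_s: 1.23
ee_pos: [0.5005, 0.3168, 0.2011]
ee_rot: [0.13, 0.991, -0.0, -0.001]
contact_force: [0.1, 0.5, 0.4]
finger_gap: 0.0854
grip_force: 0.0
```

```bash
python3 - <<'E'
from h import *
brief(); snap("wrist","w1"); brief()
E
```

```text
1.23 [0.5005 0.3168 0.2011] yaw [15. 55.] [0.1 0.5 0.4] [ 0.03 -0.01 -0.02]
1.28 [0.5    0.3173 0.2014] yaw [15. 55.] [0.1 0.8 0.8] [-0.05 -0.03 -0.01]
```

View pics/w1.png

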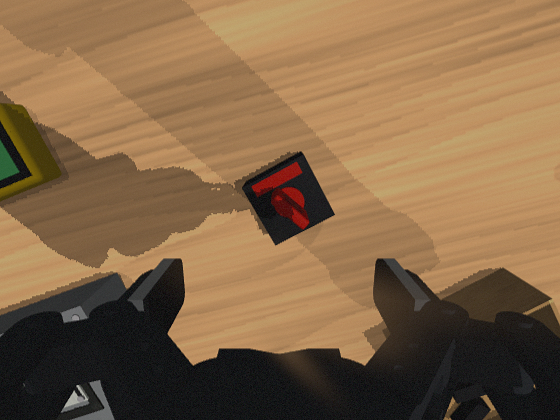

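The block spans about (243..333, 152..245). It shows a red bar at its upper edge (278,178), and the flange and handle near (290,205). I'll zoom in to get the handle's yaw.

```bash
python3 - <<'E'
import cv2
im=cv2.imread("pics/w1.png")[145:250,230:345]
cv2.imwrite("pics/w1c.png",cv2.resize(im,None,fx=5,fy=5,interpolation=cv2.INTER_CUBIC))
E
```

```text
(no output)
```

View pics/w1c.png

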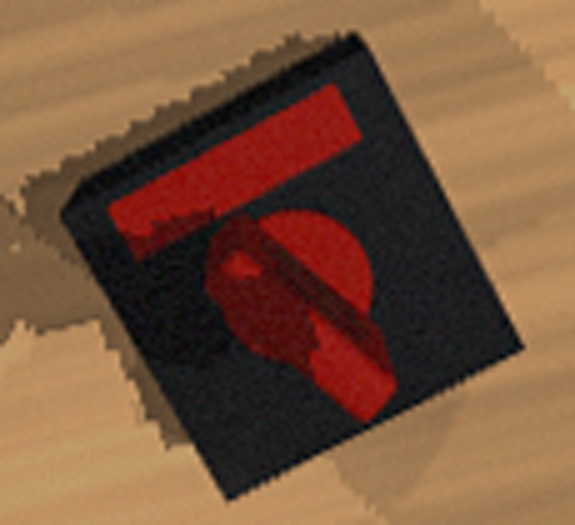

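The crop shows the handle's top face running from about (217,255) to (381,403) in crop pixels, so its yaw is about 42° in the image. The flange disc is centred at (290,286), and the block's top-face corners are (65,212), (362,42), (523,348) and (230,500).

```bash
python3 - <<'E'
from h import *
s=ctrl.read_state(); s["ee_pos"]=np.array([.5005,.3168,.2011]); c=cam("wrist",s)
P=lambda u,v,z: ray(c,u/5+230-.4,v/5+145-.4,z)[:2]
co=np.array([P(*p,.04) for p in[(65,212),(362,42),(523,348),(230,500)]])
print("block",co.mean(0),np.linalg.norm(np.diff(co,axis=0),axis=1), np.degrees(np.arctan2(*(co[1]-co[0])[::-1])))
print("flange",P(290,286,.044))
a,b=P(381,403,.082),P(217,255,.082);print("handle",(a+b)/2,np.linalg.norm(a-b),np.degrees(np.arctan2(*(a-b)[::-1])))
a,b=P(397,385,.082),P(365,422,.082);print("w",np.linalg.norm(a-b),np.degrees(np.arctan2(*(a-b)[::-1])))
a,b=P(210,268,.082),P(365,422,.082);print("edge",np.degrees(np.arctan2(*(a-b)[::-1])))
m=s["ee_rot"];print(R.from_quat(m).as_matrix()[:,1])
E
```

```text
block [0.50921952 0.32532882] [0.06575907 0.06863759 0.06666771] 104.83988175822955
flange [0.50912033 0.32421525]
handle [0.50793761 0.3251992 ] 0.03851342598543582 32.27927713642227
w 0.008605606426040507 126.36223356188567
edge -150.5828783376243
[ 2.57486403e-01  9.66281859e-01 -3.47386044e-04]
```

Call:
step_arm(
  increments=[
    [-0.3,0.028,0.028,-0.2,0.13],
    [-0.3,0.028,0.028,-0.2,0.13],
    [-0.3,0.028,0.028,-0.3,0.13],
    [-0.3,0.028,0.028,-0.3,0.13],
    [-0.3,0.028,0.028,-0.3,0.13],
  ],
)

```text
time_s: 1.7
ee_pos: [0.5063, 0.3259, 0.1095]
ee_rot: [-0.185, 0.983, -0.001, -0.002]
contact_force: [0.3, 0.4, -0.0]
finger_gap: 0.0555
grip_force: 0.0
```

Call:
step_arm(
  increments=[
    [-0.3,0,0,0,0.04],
    [-0.3,0,0,0,0.04],
    [-0.3,0,0,0,0.04],
    [-0.3,0,0,0,0.04],
  ],
)

```text
time_s: 2.03
ee_pos: [0.5081, 0.3265, 0.1121]
ee_rot: [-0.302, 0.953, 0.0, 0.0]
contact_force: [-0.1, -0.6, 0.2]
finger_gap: 0.056
grip_force: 0.0
```

```bash
python3 - <<'E'
from h import *
s=ctrl.read_state(); brief(); y=R.from_quat(s["ee_rot"]).as_matrix()[:,1]; print(np.degrees(np.arctan2(y[1],y[0])),np.round(s["q"],2),s["finger_gap"])
snap("wrist","w2")
E
```

```text
2.03 [0.5081 0.3265 0.1121] yaw [-33.  47.] [-0.1 -0.6  0.2] [-0.02 -0.02 -0.03]
125.18722162653164 [ 0.57  0.3  -0.09  1.18  0.   -0.04] 0.05599246426943003
```

View pics/w2.png

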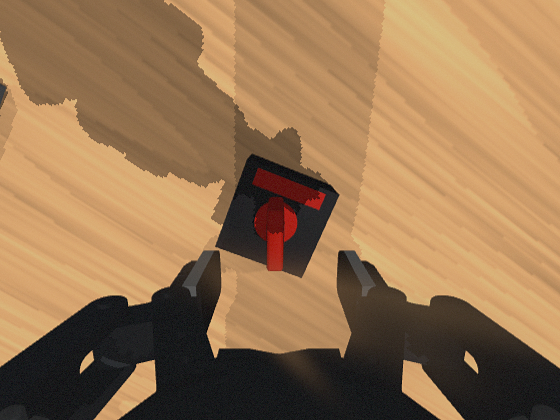

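The handle now stands almost vertical in the picture at (275, 198–271), midway between the fingers at about 278. I'll measure its remaining tilt and offset from the red mask.

```bash
python3 - <<'E'
from h import *
im=cv2.imread("pics/w2.png"); b,g,r=[im[:,:,i].astype(int) for i in range(3)]
m=(r>90)&(r>2.5*g)
for v in range(236,272,4):
    x=np.where(m[v,255:300])[0]+255; print(v,x.min() if len(x) else 0,x.max() if len(x) else 0)
s=ctrl.read_state();c=cam("wrist",s)
print(ray(c,275.5,270,.082),ray(c,274.5,240,.082), R.from_quat(s["ee_rot"]).as_matrix()[:,:2].T)
E
```

```text
236 261 291
240 267 286
244 267 282
248 267 282
252 267 282
256 267 282
260 267 282
264 267 282
268 268 282
[0.52380772 0.33512581 0.082     ] [0.50866952 0.32380264 0.082     ] [[-8.17474178e-01 -5.75965069e-01 -4.55508529e-04]
 [-5.75965151e-01  8.17474244e-01  6.45931904e-05]]
```

Call:
step_arm(
  increments=[
    [-0.3,0.003,-0.008,-0.08,0],
    [-0.3,0.003,-0.008,-0.16,0],
    [-0.3,0.003,-0.008,-0.203,0],
    [-0.3,0.003,-0.008,-0.203,0],
    [-0.3,0.003,-0.008,-0.203,0],
  ],
  newtons=40,
)

```text
time_s: 2.5
ee_pos: [0.5092, 0.3231, 0.0504]
ee_rot: [-0.302, 0.953, -0.0, -0.001]
contact_force: [-0.2, 0.4, -0.1]
finger_gap: 0.0557
grip_force: 0.0
```

Call:
step_arm(
  increments=[
    [1,0,0,0,0],
    [1,0,0,0,0],
    [1,0,0,0,0],
    [1,0,0,0,0],
    [1,0,0,0,0],
  ],
  newtons=40,
)

```text
time_s: 2.92
ee_pos: [0.5105, 0.3235, 0.0519]
ee_rot: [-0.303, 0.953, 0.0, 0.001]
contact_force: [-0.9, 0.4, 4.0]
finger_gap: 0.0095
grip_force: 41.3
```

```bash
python3 - <<'E'
from h import *
s=ctrl.read_state(); brief(); y=R.from_quat(s["ee_rot"]).as_matrix()[:,1]; print(np.degrees(np.arctan2(y[1],y[0])),s["finger_gap"],s["grip_force"])
E
```

```text
2.92 [0.5105 0.3235 0.0519] yaw [-33.  47.] [-0.9  0.4  4. ] [ 0.01  0.15 -0.01]
125.25634913995086 0.009519508217030917 41.30635678768158
```

Call:
step_arm(
  increments=[
    [1,0,0,0.05,0],
    [1,0,0,0.15,0],
    [1,0,0,0.28,0],
    [1,0,0,0.41,0],
    [1,0,0,0.41,0],
  ],
)

```text
time_s: 3.33
ee_pos: [0.5126, 0.3248, 0.1822]
ee_rot: [-0.303, 0.953, 0.001, 0.006]
contact_force: [0.7, 0.3, 1.3]
finger_gap: 0.0091
grip_force: 40.6
```

Call:
step_arm(
  increments=[
    [1,0.3,-0.75,0,-0.075],
    [1,0.3,-0.75,0,-0.075],
    [1,0.3,-0.75,0,-0.075],
    [1,0.3,-0.75,0,-0.075],
    [1,0.3,-0.75,0,-0.075],
  ],
)

```text
time_s: 3.75
ee_pos: [0.5877, 0.128, 0.1737]
ee_rot: [-0.07, 0.998, 0.0, 0.0]
contact_force: [-0.2, 1.2, -0.8]
finger_gap: 0.0095
grip_force: 40.6
```

Call:
step_arm(
  increments=[
    [1,0.06,-0.19,0,0],
    [1,0.06,-0.19,0,0],
    [1,0.06,-0.19,0,0],
    [1,0.06,-0.19,0,0],
    [1,0.06,-0.19,0,0],
  ],
)

```text
time_s: 4.17
ee_pos: [0.6051, 0.0732, 0.1735]
ee_rot: [-0.072, 0.997, 0.0, -0.0]
contact_force: [-0.1, -1.1, -0.9]
finger_gap: 0.0095
grip_force: 40.6
```

```bash
python3 - <<'E'
from h import *
s=ctrl.read_state(); brief(); y=R.from_quat(s["ee_rot"]).as_matrix()[:,1]; print(np.degrees(np.arctan2(y[1],y[0])),s["finger_gap"],s["grip_force"])
snap("wrist","w3")
E
```

```text
4.17 [0.6051 0.0732 0.1735] yaw [-8. 57.] [-0.1 -1.1 -0.9] [0.1  0.06 0.01]
98.26922634340468 0.00947085212751363 40.582072734832764
```

View pics/w3.png

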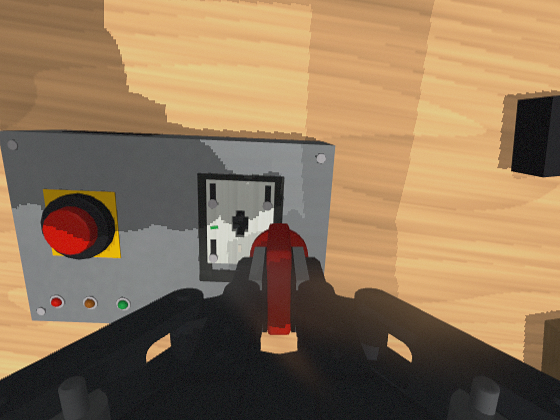

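The keyhole shows as a dark cross at (240,223) in the white plate. The plate's black frame spans (198–284, 174–281), the e-stop is at (78,225), and the key is held upright at (279,280).

```bash
python3 - <<'E'
from h import *
im=cv2.imread("pics/w3.png"); g=cv2.cvtColor(im,cv2.COLOR_BGR2GRAY)
s=ctrl.read_state(); c=cam("wrist",s)
m=(g[205:242,225:257]<70).astype(np.uint8)
n,l,st,ce=cv2.connectedComponentsWithStats(m); 
for i in range(1,n): print(st[i],ce[i]+[225,205])
i=1+np.argmax(st[1:,4]); x,y,w,h,_=st[i]
cx,cy=225+x+(w-1)/2,205+y+(h-1)/2
print("hole c",cx,cy,ray(c,cx,cy,.079)[:2],"centroid",ray(c,*(ce[i]+[225,205]),.079)[:2])
a=lambda p,q,z:(ray(c,*q,z)-ray(c,*p,z))[:2]
for p,q,z in[((12,146),(321,158),.076),((41,311),(12,146),.076)]:
    d=a(p,q,z);print(np.linalg.norm(d),np.degrees(np.arctan2(d[1],d[0])))
    
print("screws",[ray(c,*p,.077)[:2].round(4) for p in[(12,146),(321,158),(41,311)]])
print("estop",ray(c,63,230,.11)[:2])
# slots on plate: dark blobs in plate
m=((g<70)).astype(np.uint8)
n,l,st,ce=cv2.connectedComponentsWithStats(m[180:275,205:277])
for i in range(1,n):
    if st[i,4]>15: print("blob",st[i],ce[i]+[205,180],ray(c,*(ce[i]+[205,180]),.079)[:2].round(4))
# tool axis point at key tip depth
s_tip=np.array(s["ee_pos"])-[0,0,.0295]; print("tip px",proj(c,s_tip), "tcp",s["ee_pos"])
E
```

```text
[  7   6  16  24 281] [239.97864769 222.2455516 ]
[29 33  3  4  8] [255.375 239.875]
hole c 239.5 222.5 [0.61761095 0.0450393 ] centroid [0.61734971 0.04538595]
0.2300008217692525 96.14620630438789
0.13895786506397287 -173.9779907486449
screws [array([ 0.5838, -0.1283]), array([0.5593, 0.0994]), array([ 0.7214, -0.1138])]
estop [ 0.63035739 -0.07123393]
blob [   0    0   72   95 1503] [252.18363273 246.80306055] [0.6363 0.0574]
blob [ 5  4  6 16 93] [212.51612903 191.25806452] [0.5958 0.0219]
blob [60  6  6 16 96] [267.5 193.5] [0.5915 0.0635]
blob [ 27  31  16  24 281] [239.97864769 222.2455516 ] [0.6173 0.0454]
blob [ 6 60  5 15 71] [213.02816901 246.6056338 ] [0.6407 0.0264]
tip px [277.91518623 242.23774895] tcp [0.60500407 0.07366483 0.17362003]
```

```bash
python3 - <<'E'
from h import *
im=cv2.imread("pics/w3.png"); b,g,r=[im[:,:,i].astype(int) for i in range(3)]
m=(r>60)&(r>2.2*g)&(r>2.2*b)
for v in range(218,262,2):
    x=np.where(m[v,230:330])[0]+230; print(v,(x.min(),x.max()) if len(x) else 0,end=' ')
s=ctrl.read_state(); c=cam("wrist",s); Rm=R.from_quat(s["ee_rot"]).as_matrix()
for zt in(.007,):
  t=np.radians(np.arange(0,360,30)); print()
  for a in t:
    p=np.array(s["ee_pos"])+Rm@np.array([.015*np.cos(a),.015*np.sin(a),zt]); print(round(np.degrees(a)),proj(c,p).round(1),end=' ')
E
```

```text
218 0 220 0 222 0 224 (np.int64(272), np.int64(286)) 226 (np.int64(270), np.int64(288)) 228 (np.int64(269), np.int64(288)) 230 (np.int64(267), np.int64(290)) 232 (np.int64(264), np.int64(294)) 234 (np.int64(261), np.int64(296)) 236 (np.int64(258), np.int64(299)) 238 (np.int64(257), np.int64(301)) 240 (np.int64(255), np.int64(303)) 242 (np.int64(254), np.int64(304)) 244 (np.int64(253), np.int64(304)) 246 (np.int64(252), np.int64(305)) 248 (np.int64(251), np.int64(306)) 250 (np.int64(251), np.int64(306)) 252 (np.int64(251), np.int64(307)) 254 (np.int64(251), np.int64(307)) 256 (np.int64(251), np.int64(307)) 258 (np.int64(267), np.int64(291)) 260 (np.int64(267), np.int64(290)) 
0 [277.8 230. ] 30 [292.9 233.9] 60 [303.7 244.2] 90 [307.4 258.1] 120 [303.1 271.6] 150 [292.3 281.2] 180 [277.9 284.7] 210 [263.4 281.2] 240 [252.6 271.5] 270 [248.3 258. ] 300 [252.  244.2] 330 [262.8 233.8]
```

Call:
step_arm(
  increments=[
    [1,0.042,-0.097,-0.08,-0.006],
    [1,0.042,-0.097,-0.16,-0.006],
    [1,0.042,-0.097,-0.185,-0.006],
    [1,0.042,-0.097,-0.185,-0.006],
    [1,0.042,-0.097,-0.185,-0.006],
  ],
)

```text
time_s: 4.63
ee_pos: [0.6174, 0.0449, 0.1185]
ee_rot: [-0.054, 0.999, 0.0, -0.0]
contact_force: [0.1, -0.3, -0.4]
finger_gap: 0.0095
grip_force: 40.6
```

```bash
cat >> h.py <<'E'
def st():
    s=ctrl.read_state(); y=R.from_quat(s["ee_rot"]).as_matrix()[:,1]; brief(); print("yawdeg",round(np.degrees(np.arctan2(y[1],y[0])),2),"gap",round(s["finger_gap"],4),"grip",s["grip_force"])
E
python3 - <<'E'
from h import *
for k in range(4): st(); ctrl.get_image("side")
snap("wrist","w4")
E
```

```text
4.63 [0.6174 0.0449 0.1185] yaw [-6. 57.] [ 0.1 -0.3 -0.4] [ 0.03 -0.03  0.06]
yawdeg 96.22 gap 0.0095 grip 40.59109568595886
4.68 [0.618  0.0448 0.1194] yaw [-6. 57.] [ 0.7 -0.3  0.7] [ 0.05  0.01 -0.01]
yawdeg 96.21 gap 0.0094 grip 40.590763092041016
4.73 [0.6184 0.0447 0.1198] yaw [-6. 57.] [-0.3  0.4  0.4] [ 0.06  0.03 -0.  ]
yawdeg 96.2 gap 0.0096 grip 40.59105098247528
4.78 [0.6186 0.0446 0.1199] yaw [-6. 57.] [-0.2 -0.1  0.7] [ 0.02  0.03 -0.05]
yawdeg 96.19 gap 0.0094 grip 40.59118688106537
```

View pics/w4.png

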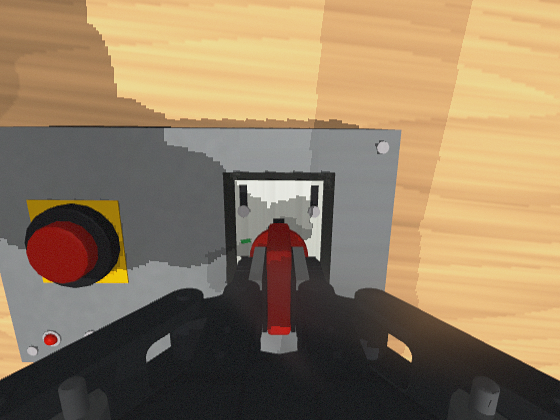

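The slot's near end peeps out at (279,219), directly in line with the handle at 279, so y is aligned. I'll check x from that slot end.

```bash
python3 - <<'E'
from h import *
im=cv2.imread("pics/w4.png"); g=cv2.cvtColor(im,cv2.COLOR_BGR2GRAY)
print(g[212:226,270:290])
s=ctrl.read_state(); c=cam("wrist",s); u=np.array([np.cos(np.radians(6.15)),np.sin(np.radians(6.15)),0])
for v in(217,218,219,220): print(v,(ray(c,279,v-.5,.079)+.011*u)[:2].round(4))
i=cv2.imread("pics/w4.png"); b,gg,r=[i[:,:,k].astype(int) for k in range(3)]; m=(r>60)&(r>2.2*gg)&(r>2.2*b)
for v in(234,238,242,246,250): x=np.where(m[v,230:330])[0]+230; print(v,x.min(),x.max())
st()
E
```

```text
[[145 142 144 140 142 148 150 147 149 148 148 146 146 147 149 147 145 148
  147 148]
 [145 145 142 142 141 147 148 147 149 146 147 145 148 147 149 148 148 146
  150 148]
 [144 142 145 141 142 148 148 147 146 146 146 147 147 147 145 145 146 145
  148 147]
 [143 142 145 143 141 146 150 148 149 145 148 145 149 150 147 149 145 144
  148 148]
 [146 141 144 144 142 147 150 149 151 149 124 126 123 124 124 149 151 146
  150 148]
 [145 140 144 146 147 152 156 152 156 153 120 116 120 118 117 124 123 123
  124 123]
 [147 144 148  95  87  93  91  93  93  90  71  75  72  70  94 118 116 116
  115 118]
 [148 147 153  49  29  29  30  26  33  32  27  32  25  22  87 118 119 116
  115 116]
 [149 148 154  43  21  23  26  26  21  16  24  24  22  20  86 119 118 116
  117 116]
 [147 148 157  45  24  23  25  20  21  28  29  21  26  19  84 117 118 115
  117 115]
 [150 153 163  48  21  21  18  20  25  25  24  17  15  17  87 123 120 120
  118 117]
 [112 117  97  46  36  39  32  42  35  44  38  43  48  42  63  77  81 105
  121 117]
 [ 62  64  35  44  42  39  42  39  37  46  41  37  41  44  37  34  46  63
  122 120]
 [ 31  38  41  41  34  43  40  47  39  44  43  44  44  40  45  46  42  42
   91 112]]
217 [0.6173 0.0447]
218 [0.6179 0.0448]
219 [0.6186 0.0448]
220 [0.6192 0.0449]
234 261 297
238 256 301
242 254 303
246 252 305
250 251 306
4.88 [0.6185 0.0442 0.1196] yaw [-6. 57.] [-0.4  0.1 -0.9] [-0.   -0.02  0.08]
yawdeg 96.15 gap 0.0091 grip 40.59045910835266
```

Hole and key agree within about 0.5 mm. Descending gently to feel.

Call:
step_arm(
  increments=[
    [1,0,0,-0.015,0],
    [1,0,0,-0.03,0],
    [1,0,0,-0.035,0],
    [1,0,0,-0.04,0],
    [1,0,0,-0.045,0],
  ],
)

```text
time_s: 5.3
ee_pos: [0.6178, 0.0435, 0.1044]
ee_rot: [-0.053, 0.999, -0.0, -0.0]
contact_force: [-0.1, 0.1, 0.0]
finger_gap: 0.0091
grip_force: 40.6
```

Call:
step_arm(
  increments=[
    [1,0,0,0,0],
    [1,0,0,0,0],
  ],
)

```text
time_s: 5.47
ee_pos: [0.6178, 0.0435, 0.1046]
ee_rot: [-0.053, 0.999, 0.0, -0.0]
contact_force: [0.1, 0.2, -0.9]
finger_gap: 0.0095
grip_force: 40.6
```

```bash
python3 -c "
from h import *
st()"
```

```text
5.47 [0.6178 0.0435 0.1046] yaw [-6. 57.] [ 0.1  0.2 -0.9] [-0.01 -0.05 -0.02]
yawdeg 96.1 gap 0.0095 grip 40.5895060300827
```

Call:
step_arm(
  increments=[
    [1,0,0,-0.007,0],
    [1,0,0,-0.014,0],
    [1,0,0,-0.02,0],
    [1,0,0,-0.02,0],
  ],
)

```text
time_s: 5.8
ee_pos: [0.6177, 0.0436, 0.0981]
ee_rot: [-0.053, 0.999, -0.0, -0.0]
contact_force: [0.5, 1.1, -0.3]
finger_gap: 0.0092
grip_force: 40.6
```

```bash
python3 -c "
from h import *
st()"
```

```text
5.8 [0.6177 0.0436 0.0981] yaw [-6. 57.] [ 0.5  1.1 -0.3] [ 0.03 -0.06 -0.04]
yawdeg 96.11 gap 0.0092 grip 40.58246612548828
```

Call:
step_arm(
  increments=[
    [1,0,0,-0.005,0],
    [1,0,0,-0.01,0],
    [1,0,0,-0.017,0],
    [1,0,0,-0.017,0],
  ],
)

```text
time_s: 6.13
ee_pos: [0.6177, 0.0436, 0.0931]
ee_rot: [-0.053, 0.999, -0.0, -0.0]
contact_force: [-1.4, 0.6, -0.4]
finger_gap: 0.0096
grip_force: 40.6
```

Call:
step_arm(
  increments=[
    [1,0,0,-0.004,0],
    [1,0,0,-0.008,0],
    [1,0,0,-0.008,0],
  ],
)

```text
time_s: 6.38
ee_pos: [0.6178, 0.0436, 0.0909]
ee_rot: [-0.053, 0.999, -0.0, -0.0]
contact_force: [-0.3, 0.1, -0.7]
finger_gap: 0.0093
grip_force: 40.6
```

```bash
python3 -c "
from h import *
st()"
```

```text
6.38 [0.6178 0.0436 0.0909] yaw [-6. 57.] [-0.3  0.1 -0.7] [-0.03 -0.01  0.  ]
yawdeg 96.11 gap 0.0093 grip 40.58842599391937
```

Nearly home with no load. I'll creep down until the flange seats, which should read a few N upward.

Call:
step_arm(
  increments=[
    [1,0,0,-0.002,0],
    [1,0,0,-0.004,0],
    [1,0,0,-0.004,0],
    [1,0,0,-0.004,0],
  ],
)

```text
time_s: 6.72
ee_pos: [0.6179, 0.0436, 0.0903]
ee_rot: [-0.053, 0.999, -0.0, 0.0]
contact_force: [-0.4, -0.1, 1.6]
finger_gap: 0.0091
grip_force: 40.8
```

Call:
step_arm(
  increments=[
    [1,0,0,-0.003,0],
    [1,0,0,-0.003,0],
    [1,0,0,-0.003,0],
  ],
)

```text
time_s: 6.97
ee_pos: [0.618, 0.0436, 0.0895]
ee_rot: [-0.053, 0.999, 0.0, 0.0]
contact_force: [-1.6, -0.8, 4.9]
finger_gap: 0.0093
grip_force: 41.3
```

```bash
python3 -c "
from h import *
st()"
```

```text
6.97 [0.618  0.0436 0.0895] yaw [-6. 57.] [-1.6 -0.8  4.9] [-0.02  0.5   0.01]
yawdeg 96.11 gap 0.0093 grip 41.2515252828598
```

The flange is seated at about 5 N. Now turning clockwise in stages.

Call:
step_arm(
  increments=[
    [1,0,0,0,-0.016],
    [1,0,0,0,-0.032],
    [1,0,0,0,-0.048],
    [1,0,0,0,-0.064],
    [1,0,0,0,-0.08],
  ],
)

```text
time_s: 7.38
ee_pos: [0.6184, 0.0439, 0.0896]
ee_rot: [0.199, 0.98, 0.0, 0.001]
contact_force: [-0.2, 1.4, 4.5]
finger_gap: 0.0094
grip_force: 41.3
```

```bash
python3 -c "
from h import *
st()"
```

```text
7.38 [0.6184 0.0439 0.0896] yaw [22. 53.] [-0.2  1.4  4.5] [0.06 0.22 0.15]
yawdeg 67.04 gap 0.0094 grip 41.34206235408783
```

Call:
step_arm(
  increments=[
    [1,0,0,0,-0.014],
    [1,0,0,0,-0.028],
    [1,0,0,0,-0.042],
    [1,0,0,0,-0.056],
    [1,0,0,0,-0.07],
  ],
)

```text
time_s: 7.8
ee_pos: [0.6183, 0.0438, 0.0896]
ee_rot: [0.408, 0.913, 0.0, 0.0]
contact_force: [-2.2, 0.3, 4.4]
finger_gap: 0.0095
grip_force: 41.4
```

Call:
step_arm(
  increments=[
    [1,0,0,0,0],
    [1,0,0,0,0],
  ],
)

```text
time_s: 7.97
ee_pos: [0.6183, 0.0438, 0.0895]
ee_rot: [0.405, 0.914, 0.0, 0.0]
contact_force: [-0.9, 0.3, 4.5]
finger_gap: 0.0093
grip_force: 41.4
```

```bash
python3 -c "
from h import *
st();ctrl.get_image('side');st();ctrl.get_image('side');st()"
```

```text
7.97 [0.6183 0.0438 0.0895] yaw [42. 39.] [-0.9  0.3  4.5] [0.15 0.22 0.08]
yawdeg 42.26 gap 0.0093 grip 41.35248363018036
8.02 [0.6183 0.0438 0.0895] yaw [42. 39.] [-0.6  1.1  5.1] [0.19 0.2  0.02]
yawdeg 42.25 gap 0.0096 grip 41.360968351364136
8.07 [0.6183 0.0438 0.0894] yaw [42. 39.] [-1.   1.2  5.3] [0.18 0.14 0.07]
yawdeg 42.23 gap 0.0091 grip 41.3754540681839
```

Call:
step_arm(
  increments=[
    [1,0,0,0,-0.014],
    [1,0,0,0,-0.028],
    [1,0,0,0,-0.042],
    [1,0,0,0,-0.06],
    [1,0,0,0,-0.06],
  ],
)

```text
time_s: 8.48
ee_pos: [0.6181, 0.0437, 0.0894]
ee_rot: [0.571, 0.821, 0.0, 0.0]
contact_force: [-1.2, 1.8, 5.5]
finger_gap: 0.0096
grip_force: 41.5
```

Call:
step_arm(
  increments=[
    [1,0,0,0,-0.005],
    [1,0,0,0,-0.01],
    [1,0,0,0,-0.01],
  ],
)

```text
time_s: 8.73
ee_pos: [0.6181, 0.0437, 0.0894]
ee_rot: [0.595, 0.804, 0.0, 0.0]
contact_force: [-0.5, 1.5, 5.1]
finger_gap: 0.0095
grip_force: 41.4
```

```bash
python3 -c "
from h import *
st();ctrl.get_image('side');st();ctrl.get_image('side');st()"
```

```text
8.73 [0.6181 0.0437 0.0894] yaw [55. 17.] [-0.5  1.5  5.1] [0.17 0.25 0.13]
yawdeg 16.93 gap 0.0095 grip 41.433590054512024
8.78 [0.6181 0.0437 0.0893] yaw [55. 17.] [-0.4  0.   5.4] [0.08 0.22 0.11]
yawdeg 16.99 gap 0.0097 grip 41.433459520339966
8.83 [0.6182 0.0437 0.0894] yaw [55. 17.] [-1.   1.8  5.6] [0.15 0.25 0.08]
yawdeg 17.0 gap 0.0094 grip 41.433448791503906
```

Call:
step_arm(
  increments=[
    [1,0,0,0,-0.003],
    [1,0,0,0,-0.006],
    [1,0,0,0,-0.006],
  ],
)

```text
time_s: 9.08
ee_pos: [0.6181, 0.0437, 0.0894]
ee_rot: [0.61, 0.792, 0.0, 0.0]
contact_force: [-1.0, 0.6, 5.5]
finger_gap: 0.0094
grip_force: 41.4
```

```bash
cat >> h.py <<'E'
def tz(n=5):
    a=[]
    for k in range(n): s=ctrl.read_state(); a.append(np.r_[s["contact_force"],s["torque"]]); ctrl.get_image("side")
    print("mean",np.mean(a,0).round(3))
E
python3 -c "
from h import *
tz(4);st()"
```

```text
mean [-1.135  0.53   5.282  0.131  0.265  0.085]
9.28 [0.6181 0.0437 0.0894] yaw [55. 15.] [-1.2  0.9  4.9] [0.14 0.29 0.09]
yawdeg 14.84 gap 0.0094 grip 41.42609775066376
```

Call:
step_arm(
  increments=[
    [1,0,0,0,-0.003],
    [1,0,0,0,-0.006],
    [1,0,0,0,-0.006],
  ],
)

```text
time_s: 9.53
ee_pos: [0.6181, 0.0437, 0.0894]
ee_rot: [0.625, 0.781, 0.0, 0.0]
contact_force: [-1.4, 0.9, 6.3]
finger_gap: 0.0092
grip_force: 41.4
```

```bash
python3 -c "
from h import *
tz(4);st()"
```

```text
mean [-1.169  0.831  5.617  0.132  0.212  0.096]
9.73 [0.6181 0.0437 0.0894] yaw [56. 13.] [-1.1  0.9  4.9] [0.14 0.23 0.07]
yawdeg 12.69 gap 0.0092 grip 41.44378423690796
```

Call:
step_arm(
  increments=[
    [1,0,0,0,-0.003],
    [1,0,0,0,-0.006],
    [1,0,0,0,-0.006],
  ],
)

```text
time_s: 9.98
ee_pos: [0.6181, 0.0437, 0.0894]
ee_rot: [0.64, 0.769, 0.0, 0.0]
contact_force: [-1.3, -0.2, 5.0]
finger_gap: 0.0095
grip_force: 41.5
```

```bash
python3 -c "
from h import *
tz(4);st()"
```

```text
mean [-1.177  0.656  5.085  0.113  0.226  0.084]
10.18 [0.6181 0.0437 0.0894] yaw [56. 10.] [-2.1  0.6  5.9] [0.13 0.22 0.1 ]
yawdeg 10.53 gap 0.0092 grip 41.46237909793854
```

Call:
step_arm(
  increments=[
    [1,0,0,0,-0.002],
    [1,0,0,0,-0.003],
    [1,0,0,0,-0.003],
  ],
)

```text
time_s: 10.43
ee_pos: [0.6181, 0.0437, 0.0893]
ee_rot: [0.647, 0.763, 0.0, 0.0]
contact_force: [-1.2, 0.3, 4.7]
finger_gap: 0.0089
grip_force: 41.5
```

```bash
python3 -c "
from h import *
tz(4);st()"
```

```text
mean [-1.032  0.396  5.22   0.122  0.254  0.08 ]
10.63 [0.6181 0.0437 0.0894] yaw [57.  9.] [-1.1  0.9  5.4] [0.18 0.25 0.01]
yawdeg 9.45 gap 0.0096 grip 41.46172106266022
```

Call:
step_arm(
  increments=[
    [1,0,0,0,-0.002],
    [1,0,0,0,-0.004],
    [1,0,0,0,-0.004],
  ],
)

```text
time_s: 10.88
ee_pos: [0.6181, 0.0437, 0.0893]
ee_rot: [0.656, 0.755, 0.0, 0.0]
contact_force: [-1.5, 0.3, 5.3]
finger_gap: 0.0096
grip_force: 41.5
```

```bash
python3 -c "
from h import *
tz(4);st()"
```

```text
mean [-1.454  1.152  5.494  0.148  0.267  0.068]
11.08 [0.6181 0.0437 0.0893] yaw [57.  8.] [0.1 0.5 4.9] [0.15 0.21 0.03]
yawdeg 8.01 gap 0.0092 grip 41.47052586078644
```

Call:
step_arm(
  increments=[
    [1,0,0,0,-0.002],
    [1,0,0,0,-0.003],
    [1,0,0,0,-0.003],
  ],
)

```text
time_s: 11.33
ee_pos: [0.6181, 0.0437, 0.0893]
ee_rot: [0.663, 0.748, 0.0, 0.0]
contact_force: [0.0, -0.2, 5.2]
finger_gap: 0.0091
grip_force: 41.5
```

```bash
python3 -c "
from h import *
tz(4);st()"
```

```text
mean [-0.852  0.875  5.474  0.134  0.252  0.059]
11.53 [0.6181 0.0437 0.0894] yaw [57.  7.] [-0.6  1.   4.5] [0.09 0.28 0.04]
yawdeg 6.93 gap 0.0095 grip 41.475704312324524
```

Call:
step_arm(
  increments=[
    [1,0,0,0,-0.002],
    [1,0,0,0,-0.003],
    [1,0,0,0,-0.003],
  ],
)

```text
time_s: 11.78
ee_pos: [0.6181, 0.0437, 0.0893]
ee_rot: [0.67, 0.742, 0.0, 0.0]
contact_force: [-0.5, 0.0, 5.0]
finger_gap: 0.0096
grip_force: 41.5
```

```bash
python3 -c "
from h import *
tz(5);st()"
```

```text
mean [-0.919  0.622  5.401  0.12   0.247  0.123]
12.03 [0.6181 0.0437 0.0894] yaw [57.  6.] [-0.8  1.5  6.2] [0.15 0.3  0.09]
yawdeg 5.85 gap 0.0093 grip 41.497135162353516
```

Call:
step_arm(
  increments=[
    [1,0,0,0,-0.002],
    [1,0,0,0,-0.003],
    [1,0,0,0,-0.003],
  ],
)

```text
time_s: 12.28
ee_pos: [0.6181, 0.0437, 0.0894]
ee_rot: [0.677, 0.736, 0.0, 0.0]
contact_force: [-0.5, 0.6, 4.5]
finger_gap: 0.0093
grip_force: 41.5
```

```bash
python3 -c "
from h import *
tz(5);st()"
```

```text
mean [-0.964  0.669  5.665  0.104  0.28   0.124]
12.53 [0.6181 0.0437 0.0893] yaw [57.  5.] [-1.2  0.7  6. ] [0.12 0.29 0.1 ]
yawdeg 4.77 gap 0.0093 grip 41.50688409805298
```

Call:
step_arm(
  increments=[
    [1,0,0,0,-0.002],
    [1,0,0,0,-0.002],
  ],
)

```text
time_s: 12.7
ee_pos: [0.618, 0.0437, 0.0893]
ee_rot: [0.682, 0.732, 0.0, 0.0]
contact_force: [-1.4, 0.4, 5.6]
finger_gap: 0.0092
grip_force: 41.5
```

```bash
python3 -c "
from h import *
tz(12);st()"
```

```text
mean [-1.264  0.58   5.347  0.105  0.256  0.15 ]
13.3 [0.6181 0.0437 0.0893] yaw [57.  4.] [-2.4  0.7  4.9] [0.07 0.32 0.1 ]
yawdeg 4.06 gap 0.0098 grip 41.513307094573975
```

Call:
step_arm(
  increments=[
    [1,0,0,0,-0.0015],
    [1,0,0,0,-0.0015],
  ],
)

```text
time_s: 13.47
ee_pos: [0.618, 0.0437, 0.0893]
ee_rot: [0.685, 0.728, 0.0, 0.0]
contact_force: [-1.6, 0.8, 5.0]
finger_gap: 0.0093
grip_force: 41.5
```

```bash
python3 -c "
from h import *
tz(12);st()"
```

```text
mean [-1.167  0.69   5.356  0.13   0.266  0.168]
14.07 [0.6181 0.0437 0.0893] yaw [57.  4.] [-1.  -0.3  4.7] [0.13 0.27 0.15]
yawdeg 3.52 gap 0.0098 grip 41.52044892311096
```

The stop is felt: torque rises steadily to 0.17 N m at about 92.5° of turn. Turning back.

Call:
step_arm(
  increments=[
    [1,0,0,0,0.015],
    [1,0,0,0,0.031],
    [1,0,0,0,0.047],
    [1,0,0,0,0.063],
    [1,0,0,0,0.08],
  ],
)

```text
time_s: 14.48
ee_pos: [0.6184, 0.0435, 0.0894]
ee_rot: [0.481, 0.877, 0.0, 0.0]
contact_force: [0.6, 0.0, 5.5]
finger_gap: 0.0093
grip_force: 41.4
```

Call:
step_arm(
  increments=[
    [1,0,0,0,0.015],
    [1,0,0,0,0.031],
    [1,0,0,0,0.047],
    [1,0,0,0,0.063],
    [1,0,0,0,0.08],
  ],
)

```text
time_s: 14.9
ee_pos: [0.6186, 0.0436, 0.0895]
ee_rot: [0.247, 0.969, 0.0, 0.001]
contact_force: [-0.2, 0.6, 4.4]
finger_gap: 0.0099
grip_force: 41.4
```

```bash
python3 -c "
from h import *
tz(4);st()"
```

```text
mean [ 0.429  0.65   4.729  0.162 -0.155 -0.051]
15.1 [0.6185 0.0437 0.0894] yaw [28. 50.] [1.7 1.5 4.8] [ 0.18 -0.32 -0.07]
yawdeg 60.88 gap 0.0093 grip 41.429654359817505
```

Call:
step_arm(
  increments=[
    [1,0,0,0,0.014],
    [1,0,0,0,0.028],
    [1,0,0,0,0.042],
    [1,0,0,0,0.056],
    [1,0,0,0,0.07],
  ],
)

```text
time_s: 15.52
ee_pos: [0.6186, 0.0439, 0.0894]
ee_rot: [0.032, 0.999, 0.0, 0.001]
contact_force: [1.3, 2.4, 5.6]
finger_gap: 0.0096
grip_force: 41.4
```

Call:
step_arm(
  increments=[
    [1,0,0,0,0.01],
    [1,0,0,0,0.02],
    [1,0,0,0,0.03],
    [1,0,0,0,0.0375],
  ],
)

```text
time_s: 15.85
ee_pos: [0.6185, 0.044, 0.0894]
ee_rot: [-0.085, 0.996, 0.0, 0.001]
contact_force: [2.2, 1.8, 5.2]
finger_gap: 0.0094
grip_force: 41.4
```

```bash
python3 -c "
from h import *
tz(6);st()"
```

```text
mean [ 1.24   1.938  5.054  0.454 -0.296 -0.073]
16.15 [0.6185 0.044  0.0894] yaw [-10.  56.] [2.  2.8 5. ] [ 0.44 -0.31 -0.08]
yawdeg 99.6 gap 0.0094 grip 41.42127513885498
```

Call:
step_arm(
  increments=[
    [1,0,0,0,0.003],
    [1,0,0,0,0.006],
    [1,0,0,0,0.006],
  ],
)

```text
time_s: 16.4
ee_pos: [0.6185, 0.0441, 0.0894]
ee_rot: [-0.103, 0.995, 0.0, 0.001]
contact_force: [1.7, 2.2, 4.2]
finger_gap: 0.0091
grip_force: 41.4
```

```bash
python3 -c "
from h import *
tz(7);st()"
```

```text
mean [ 1.135  2.175  5.015  0.467 -0.28  -0.069]
16.75 [0.6185 0.0441 0.0894] yaw [-12.  56.] [1.8 2.5 5.9] [ 0.42 -0.26 -0.08]
yawdeg 101.76 gap 0.0096 grip 41.41361474990845
```

Call:
step_arm(
  increments=[
    [1,0,0,0,0.002],
    [1,0,0,0,0.004],
    [1,0,0,0,0.004],
  ],
)

```text
time_s: 17.0
ee_pos: [0.6185, 0.0441, 0.0894]
ee_rot: [-0.115, 0.993, 0.0, 0.001]
contact_force: [1.4, 2.5, 5.4]
finger_gap: 0.0096
grip_force: 41.4
```

```bash
python3 -c "
from h import *
tz(7);st()"
```

```text
mean [ 1.156  2.223  4.979  0.458 -0.283 -0.063]
17.35 [0.6185 0.0441 0.0894] yaw [-13.  56.] [1.6 2.5 6.2] [ 0.46 -0.29 -0.05]
yawdeg 103.2 gap 0.0097 grip 41.41890585422516
```

Call:
step_arm(
  increments=[
    [1,0,0,0,0.002],
    [1,0,0,0,0.004],
    [1,0,0,0,0.004],
  ],
)

```text
time_s: 17.6
ee_pos: [0.6185, 0.0441, 0.0894]
ee_rot: [-0.128, 0.992, 0.0, 0.001]
contact_force: [1.2, 2.1, 4.5]
finger_gap: 0.0091
grip_force: 41.4
```

```bash
python3 -c "
from h import *
tz(7);st()"
```

```text
mean [ 1.33   2.256  4.994  0.486 -0.291 -0.083]
17.95 [0.6185 0.0441 0.0894] yaw [-14.  55.] [2.3 3.  4.8] [ 0.46 -0.29 -0.07]
yawdeg 104.64 gap 0.0089 grip 41.426124572753906
```

Call:
step_arm(
  increments=[
    [1,0,0,0,0.002],
    [1,0,0,0,0.003],
    [1,0,0,0,0.003],
  ],
)

```text
time_s: 18.2
ee_pos: [0.6185, 0.0441, 0.0894]
ee_rot: [-0.137, 0.991, 0.0, 0.001]
contact_force: [1.2, 2.4, 4.4]
finger_gap: 0.0089
grip_force: 41.5
```

```bash
python3 -c "
from h import *
tz(7);st()"
```

```text
mean [ 1.242  2.656  4.967  0.476 -0.288 -0.077]
18.55 [0.6185 0.0441 0.0894] yaw [-16.  55.] [1.8 2.  5.4] [ 0.44 -0.28 -0.11]
yawdeg 105.72 gap 0.0094 grip 41.45549118518829
```

Call:
step_arm(
  increments=[
    [1,0,0,0,0.002],
    [1,0,0,0,0.003],
    [1,0,0,0,0.003],
  ],
)

```text
time_s: 18.8
ee_pos: [0.6185, 0.0441, 0.0894]
ee_rot: [-0.146, 0.989, 0.0, 0.001]
contact_force: [1.6, 2.0, 4.5]
finger_gap: 0.0093
grip_force: 41.5
```

```bash
python3 -c "
from h import *
tz(7);st()"
```

```text
mean [ 1.112  1.993  4.587  0.491 -0.25  -0.136]
19.15 [0.6185 0.0441 0.0894] yaw [-17.  55.] [0.8 2.6 5.4] [ 0.49 -0.24 -0.16]
yawdeg 106.79 gap 0.0096 grip 41.46408677101135
```

Call:
step_arm(
  increments=[
    [1,0,0,0,0.002],
    [1,0,0,0,0.0025],
    [1,0,0,0,0.0025],
  ],
)

```text
time_s: 19.4
ee_pos: [0.6185, 0.0441, 0.0894]
ee_rot: [-0.154, 0.988, 0.0, 0.001]
contact_force: [0.9, 2.7, 5.9]
finger_gap: 0.0093
grip_force: 41.5
```

```bash
python3 -c "
from h import *
tz(7);st()"
```

```text
mean [ 1.473  2.119  5.019  0.5   -0.26  -0.138]
19.75 [0.6185 0.0441 0.0894] yaw [-17.  55.] [1.6 2.8 5.4] [ 0.51 -0.29 -0.16]
yawdeg 107.69 gap 0.0094 grip 41.471917033195496
```

The home stop is felt too, at −0.14 N m. Next I'll centre the key in its play and withdraw it straight up.

Call:
step_arm(
  increments=[
    [1,0,0,0,-0.012],
    [1,0,0,0,-0.024],
    [1,0,0,0,-0.0325],
    [1,0,0,0,-0.0325],
  ],
)

```text
time_s: 20.08
ee_pos: [0.6183, 0.0437, 0.0894]
ee_rot: [-0.051, 0.999, 0.0, 0.0]
contact_force: [0.1, 1.5, 4.7]
finger_gap: 0.0093
grip_force: 41.5
```

Call:
step_arm(
  increments=[
    [1,0,0,0.004,0],
    [1,0,0,0.01,0],
    [1,0,0,0.015,0],
    [1,0,0,0.015,0],
  ],
)

```text
time_s: 20.42
ee_pos: [0.6174, 0.0434, 0.0931]
ee_rot: [-0.053, 0.999, -0.0, -0.001]
contact_force: [0.4, 0.7, -1.2]
finger_gap: 0.0091
grip_force: 40.7
```

```bash
python3 -c "
from h import *
tz(3);st()"
```

```text
mean [ 0.221  0.296 -0.861 -0.024 -0.026 -0.025]
20.57 [0.6176 0.0435 0.0931] yaw [-6. 57.] [-0.4  0.2 -0.4] [-0.03  0.   -0.01]
yawdeg 96.09 gap 0.0097 grip 40.69092392921448
```

Call:
step_arm(
  increments=[
    [1,0,0,0.008,0],
    [1,0,0,0.016,0],
    [1,0,0,0.02,0],
    [1,0,0,0.02,0],
  ],
)

```text
time_s: 20.9
ee_pos: [0.6182, 0.0436, 0.1002]
ee_rot: [-0.053, 0.999, 0.0, 0.0]
contact_force: [1.2, 0.6, -0.3]
finger_gap: 0.0093
grip_force: 40.4
```

Call:
step_arm(
  increments=[
    [1,0,0,0.015,0],
    [1,0,0,0.03,0],
    [1,0,0,0.06,0],
    [1,0,0,0.1,0],
    [1,0,0,0.15,0],
  ],
)

```text
time_s: 21.32
ee_pos: [0.6175, 0.0436, 0.1451]
ee_rot: [-0.053, 0.999, -0.0, -0.001]
contact_force: [0.4, 0.8, -0.9]
finger_gap: 0.0091
grip_force: 40.4
```

Call:
step_arm(
  increments=[
    [1,0,0,0.06,0],
    [1,0,0,0.12,0],
    [1,0,0,0.12,0],
  ],
)

```text
time_s: 21.57
ee_pos: [0.6196, 0.0437, 0.1855]
ee_rot: [-0.053, 0.999, 0.0, 0.003]
contact_force: [0.2, -0.1, -0.8]
finger_gap: 0.0096
grip_force: 40.5
```

```bash
python3 -c "
from h import *
tz(3);st()"
```

```text
mean [ 1.340e-01 -2.230e-01 -1.004e+00 -1.000e-02  1.000e-03 -4.500e-02]
21.72 [0.6179 0.0436 0.1805] yaw [-6. 57.] [ 0.2 -0.4 -0.4] [ 0.04  0.01 -0.01]
yawdeg 96.11 gap 0.0095 grip 40.509594082832336
```

Call:
step_arm(
  increments=[
    [1,-0.25,0.65,0,0.081],
    [1,-0.25,0.65,0,0.081],
    [1,-0.25,0.65,0,0.081],
    [1,-0.25,0.65,0,0.081],
    [1,-0.25,0.65,0,0.081],
  ],
)

```text
time_s: 22.13
ee_pos: [0.5416, 0.2392, 0.1792]
ee_rot: [-0.305, 0.952, -0.0, -0.001]
contact_force: [1.0, 1.1, 0.2]
finger_gap: 0.0092
grip_force: 40.6
```

Call:
step_arm(
  increments=[
    [1,-0.11,0.283,-0.1,0],
    [1,-0.11,0.283,-0.2,0],
    [1,-0.11,0.283,-0.28,0],
    [1,-0.11,0.283,-0.28,0],
    [1,-0.11,0.283,-0.28,0],
  ],
)

```text
time_s: 22.55
ee_pos: [0.5071, 0.3225, 0.0924]
ee_rot: [-0.304, 0.953, -0.001, -0.004]
contact_force: [1.1, -0.8, 0.3]
finger_gap: 0.0092
grip_force: 40.6
```

```bash
python3 - <<'E'
from h import *
tz(5);st()
c,im=snap("wrist","w5")
# predicted tip pixel and block
print(proj(c,[.5092,.3248,.04]))
E
```

```text
mean [ 0.826 -0.358 -0.066  0.015 -0.003 -0.009]
22.8 [0.5117 0.3224 0.0986] yaw [-33.  47.] [ 0.5 -0.2 -0.7] [-0.01  0.02 -0.03]
yawdeg 125.17 gap 0.0093 grip 40.557228326797485
[283.62826472 225.31197787]
```

View pics/w5.png

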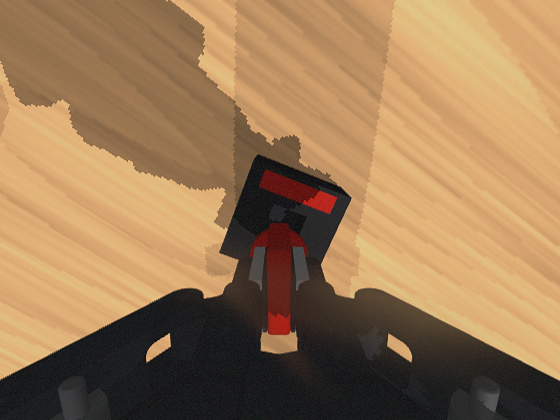

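The block lies at about (220–350, 155–265), with the hole's rim just ahead of the key at (275–305, 208–225). I'll correct by about 2 mm and come down.

Call:
step_arm(
  increments=[
    [1,-0.0055,0.0045,-0.03,0],
    [1,-0.0055,0.0045,-0.06,0],
    [1,-0.0055,0.0045,-0.075,0],
    [1,-0.0055,0.0045,-0.075,0],
    [1,-0.0055,0.0045,-0.075,0],
  ],
)

```text
time_s: 23.27
ee_pos: [0.508, 0.3239, 0.0733]
ee_rot: [-0.303, 0.953, -0.0, -0.001]
contact_force: [-0.5, -0.4, -0.4]
finger_gap: 0.0093
grip_force: 40.6
```

```bash
python3 - <<'E'
from h import *
tz(4);st()
E
```

```text
mean [ 0.131  0.238 -0.728  0.021 -0.012  0.009]
23.47 [0.5087 0.3244 0.0744] yaw [-33.  47.] [ 0.5  0.2 -0.5] [ 0.    0.   -0.01]
yawdeg 125.27 gap 0.0094 grip 40.559974908828735
```

Call:
step_arm(
  increments=[
    [1,0.003,-0.001,-0.01,0],
    [1,0.003,-0.001,-0.02,0],
    [1,0.003,-0.001,-0.03,0],
    [1,0.003,-0.001,-0.035,0],
    [1,0.003,-0.001,-0.035,0],
  ],
)

```text
time_s: 23.88
ee_pos: [0.509, 0.3238, 0.0629]
ee_rot: [-0.303, 0.953, -0.0, -0.001]
contact_force: [-0.3, -0.6, -1.7]
finger_gap: 0.0092
grip_force: 40.6
```

```bash
python3 - <<'E'
from h import *
tz(3);st()
E
```

```text
mean [ 0.257  0.059 -1.286 -0.005  0.011 -0.012]
24.03 [0.5094 0.324  0.0636] yaw [-33.  47.] [-0.1  0.5 -1. ] [-0.02 -0.01  0.04]
yawdeg 125.27 gap 0.0091 grip 40.559935569763184
```

Tip is about 6 mm into the hole and free. Lowering the rest of the way to a seat near z 0.0515.

Call:
step_arm(
  increments=[
    [1,0,0,-0.01,0],
    [1,0,0,-0.02,0],
    [1,0,0,-0.03,0],
    [1,0,0,-0.036,0],
    [1,0,0,-0.036,0],
  ],
)

```text
time_s: 24.45
ee_pos: [0.5091, 0.3238, 0.0522]
ee_rot: [-0.303, 0.953, -0.0, -0.0]
contact_force: [-0.5, -0.1, -0.8]
finger_gap: 0.0091
grip_force: 40.7
```

Call:
step_arm(
  increments=[
    [1,0,0,-0.002,0],
    [1,0,0,-0.004,0],
    [1,0,0,-0.004,0],
  ],
)

```text
time_s: 24.7
ee_pos: [0.5094, 0.324, 0.0519]
ee_rot: [-0.303, 0.953, 0.0, 0.0]
contact_force: [-1.0, 0.0, 2.3]
finger_gap: 0.0095
grip_force: 41.0
```

```bash
python3 - <<'E'
from h import *
tz(3);st()
E
```

```text
mean [-1.328 -0.531  2.012 -0.13   0.198 -0.005]
24.85 [0.5094 0.324  0.0519] yaw [-33.  47.] [-1.7 -1.5  2.8] [-0.16  0.31 -0.03]
yawdeg 125.27 gap 0.0095 grip 40.9879606962204
```

The flange is seated at about 2–3 N. Releasing gently, then lifting off.

Call:
step_arm(
  increments=[
    [0.6,0,0,0,0],
    [0.4,0,0,0,0],
    [0.2,0,0,0,0],
    [0,0,0,0,0],
    [0,0,0,0,0],
  ],
)

```text
time_s: 25.27
ee_pos: [0.5094, 0.324, 0.0515]
ee_rot: [-0.303, 0.953, -0.0, -0.0]
contact_force: [-0.7, -1.4, 0.1]
finger_gap: 0.0426
grip_force: 0.0
```

Call:
step_arm(
  increments=[
    [-0.2,0,0,0,0],
    [-0.2,0,0,0,0],
    [-0.2,0,0,0.03,0],
    [-0.2,0,0,0.1,0],
    [-0.2,0,0,0.2,0],
  ],
)

```text
time_s: 25.68
ee_pos: [0.5079, 0.323, 0.1103]
ee_rot: [-0.303, 0.953, -0.001, -0.002]
contact_force: [0.4, -0.1, 0.3]
finger_gap: 0.0513
grip_force: 0.0
```

Call:
step_arm(
  increments=[
    [-0.2,0,0,0.1,0],
    [-0.2,0,0,0.2,0],
    [-0.2,0,0,0.2,0],
    [-0.2,0,0,0.2,0],
  ],
)

```text
time_s: 26.02
ee_pos: [0.5105, 0.3247, 0.1746]
ee_rot: [-0.303, 0.953, 0.001, 0.002]
contact_force: [-0.7, -0.3, -0.3]
finger_gap: 0.0513
grip_force: 0.0
```

```bash
python3 - <<'E'
from h import *
st(); _,a=snap("wrist","w6"); _,b=snap("top","t6")
cv2.imwrite("pics/f6.png",np.vstack([a[140:290,140:420],cv2.resize(b[120:240,100:360],(280,129))]).repeat(2,0).repeat(2,1))
E
```

```text
26.02 [0.5105 0.3247 0.1746] yaw [-33.  47.] [-0.7 -0.3 -0.3] [0.01 0.06 0.  ]
yawdeg 125.26 gap 0.0513 grip 0.0
```

View pics/f6.png

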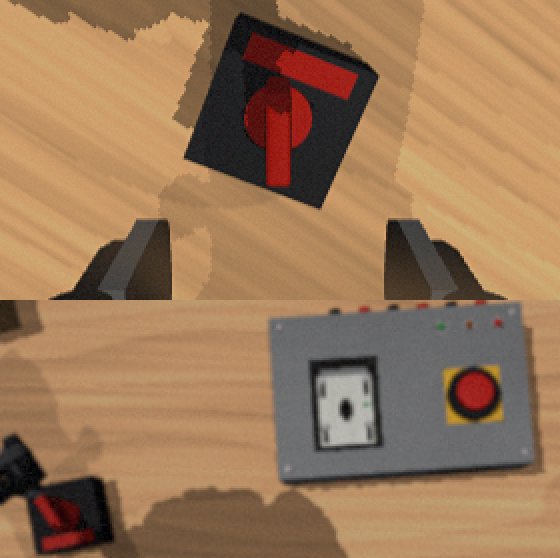

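The picture shows the key upright with its flange on the block, at (278,118) in the upper half. In the lower half the keyhole at (346,408) looks at home and the rest of the unit is untouched. Handing in.

```bash
python3 -c "
from cell import ctrl
print(ctrl.close_job())"
```

```text
the job is handed in; nothing more can be done
None
```

The key went fully home, turned clockwise to its stop and back to the home stop, then was withdrawn and set upright in the parking block; the job is handed in at about 26 s, but no verdict came back.

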